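# Uncover the blue filter holder

### The job

The filter under the blue cover is due for a change. Without picking up or lifting anything, press that holder's orange snap tab fully in with the fingertips, then push the released blue cover along its rails, off its seat and onto the parking ledge, until the filter well is completely open, leaving the cover lying flat there between the rails. Leave the white-covered holder latched and shut and don't disturb the other things.

Things in the scene. Friction and masses are not known exactly. Their poses are not given: they have to be found in the camera images.
- blue_holder: Grey filter holder with the blue cover, fixed on the worktop. Origin on the worktop; +x is the way the cover slides off, z up. Spans x -100..100, y -80..50 mm; flat deck 30 mm high. Two rails along x, inner faces y = +-40, outer +-46, x -68..100, 14 mm above the deck, guide the cover (seated: x -62..8, y -38..38). Lip at x = 94, 8 mm high, ends the ledge.
- blue_well (a point): Centre of the 50 x 50 mm filter well (white filter 4 mm down) at deck height, (-27, 0, 30) mm in the holder's frame; the seated cover is centred on it. Fully uncovered once the cover has slid 60 mm or more along +x.
- blue_ledge (a point): On the bare parking ledge: where the centre of the cover's underside lies when pushed right up to the end lip, (59, 0, 30) mm in the holder's frame, 86 mm of travel. The ledge is deck height.
- blue_rear (a point): Middle of the seated cover's rear face, where to push it: (-62, 0, 37) mm in the holder's frame, fixed to the holder. Two back stops (x -69..-63, 10 mm high) hold the face's corners and leave y -30..30 free; behind is bare deck to x = -100.
- blue_cover: Blue plate 70 x 76 x 14 mm (x, y, z), 0.05 to 0.12 kg, loose, with small raised chevrons on top that point along +x. Origin at the centre of its underside, axes as the holder's; seated, it lies at (-27, 0, 30) mm in the holder's frame. A push of about 1 N at its rear face slides it once it is released.
- blue_tab_top (a point): Top centre of the orange snap tab (28 x 24 mm press pad, top 56 mm above the worktop) of the holder with the blue cover; at (22, -64, 56) mm in the holder's frame when up. A catch bar on the tab, 7 mm above the deck, stands across the cover's front edge and blocks it.
- blue_tab (a joint): Travel of the blue holder's tab in m: 0 up (latched), 0.010 fully pressed in, straight down. It takes about 6 N, has no return spring and stays where it is pressed; the catch is under the deck, out of the cover's way, from about 0.008.
- white_holder: Same holder with the white cover, same frame and sizes; not to be opened.
- white_cover: White plate 70 x 76 x 14 mm (x, y, z), 0.05 to 0.12 kg, loose, with small raised chevrons on top that point along +x. Origin at the centre of its underside, axes as the holder's; seated, it lies at (-27, 0, 30) mm in the holder's frame. A push of about 1 N at its rear face slides it once it is released.
- white_tab_top (a point): Top centre of the orange snap tab (28 x 24 mm press pad, top 56 mm above the worktop) of the holder with the white cover; at (22, -64, 56) mm in the holder's frame when up. A catch bar on the tab, 7 mm above the deck, stands across the cover's front edge and blocks it.
- white_tab (a joint): Travel of the white holder's tab in m: 0 up (latched), 0.010 fully pressed in, straight down. It takes about 6 N, has no return spring and stays where it is pressed; the catch is under the deck, out of the cover's way, from about 0.008.
- sample_cup_leafy: Clear cup 50 mm across, 87 mm tall, green leaves inside, loose; origin under its centre.
- sample_cup_pale: Clear cup 50 mm across, 87 mm tall, pale bits inside, loose; origin under its centre.
- cup_lid: Cream round lid 51 mm across, 15 mm high, loose; origin under its centre.
- red_reagent: Small white bottle with red cap and band, 33 mm across, 70 mm tall, loose; origin under its centre.

How it is judged (in metres and radians):
On the way, in this order (a step that is already met when the one before it is completed fails the run):
1. the blue holder's tab is pressed in while its cover is still on its seat (value of joint blue_tab above 0.008 m and x of blue_cover in the frame of blue_holder below -0.015 m), for 0.1 s.
2. the blue cover has been pushed along the rails clear of the well (x of blue_cover in the frame of blue_holder above 0.034 m), for 0.1 s.
At the end, for the whole second after the job is handed in: Blue holder's tab in by more than 8 mm; blue cover at rest, flat (within 0.1 rad) on the deck between the rails, at least 61 mm from its seat so that the well is open; white cover within 6 mm of its place and white tab pressed less than 4 mm (value of joint blue_tab above 0.008 m and x of blue_cover in the frame of blue_holder between 0.034 and 0.064 m and y of blue_cover in the frame of blue_holder between -0.006 and 0.006 m and z of blue_cover in the frame of blue_holder between 0.026 and 0.034 m and angle between blue_cover's own z axis and vertical below 0.1 rad and linear speed of blue_cover below 0.01 m/s and distance of white_cover from where it was at the start of the episode below 0.006 m and value of joint white_tab below 0.004 m); the robot touches nothing.
It fails at once if the blue cover is lifted (over 6 mm) or tipped up (z of blue_cover in the frame of blue_holder above 0.036 m or angle between blue_cover's own z axis and vertical above 0.25 rad).
It fails at once if the white-covered holder is unlatched or its cover moved (not (distance of white_cover from where it was at the start of the episode below 0.006 m and value of joint white_tab below 0.004 m)).
It fails at once if a cup, lid or bottle is moved more than 15 mm or tipped over (distance of any of sample_cup_leafy, sample_cup_pale, cup_lid, red_reagent from where it was at the start of the episode above 0.015 m or angle between any of sample_cup_leafy, sample_cup_pale, cup_lid, red_reagent's own z axis and vertical above 0.3 rad).
It also fails if it takes over 45 s, if anything falls off the work surface, if the arm or the gripper's body presses on something with over 40 N, if the wrist force passes 120 N, or if a joint passes its speed limit or range.

### The arm

A 6-joint arm with a two-finger parallel gripper is mounted at the origin on a cart in front of the work surface, level with it; the furniture and walls round the work are solid. World frame = base frame: x ahead of the robot, y to its left, z up, the work surface at z = 0. Lengths are in mm, angles in degrees, forces in N, time in s.
With the tool pointing down it reaches from about 425 to 1125 mm from the base axis. Payload 14.9 kg.
Tool frame: the origin (TCP) lies midway between the tips of the shut fingers; the grasp point (between the pads) lies 19 mm behind it; z points along the fingers, y is the line along which they close (so a half turn about z gives the same grasp; the last joint's range is limited). The gripper opens to 91 mm and grips with 3 to 60 N. Pads are 32 mm wide; open, the fingers measure 118 mm over their backs; the gripper's body (76 mm by 178 mm) begins 60 mm behind the grasp point.
Start: joints at [-70.72, 21.709, 99.362, -0, 58.929, -1.908], TCP at [252.997, -652.695, 213.932] pointing down, gripper open.
Joint ranges: [-158.91, 158.91], [-42.39, 125.64], [0.06, 152.35], [-60.88, 240.88], [17.5, 164.5], [-176.32, 176.32]. Speed limits (degrees/s): [108.29, 108.29, 136.94, 180, 180, 180].

### API

Orientations are given as [roll, pitch, yaw] about the fixed x, y, z axes, in that order (R = Rz(yaw) Ry(pitch) Rx(roll)).
In Python, from station import arm, grab_frame, camera_info, workorder gives the robot as it stands. The module is installed in compiled form; this text tells all that it offers.
- The arm moves only by the tool jog_arm, never from a script. Its argument "plan" is a list that holds one entry, the list of rows, each a list of 7 numbers: the opening in per cent of the stroke, from 0 (shut) to 100 (fully open), then the shift along the tool's x, y, z in cm, then the turn, a rotation vector about the tool's x, y, z in rad. In form: [[[jaw, dx, dy, dz, ax, ay, az], ...]]. A call has 1 to 8 rows; each row is the pose to reach, as a shift and turn from the pose commanded when the call began, along the tool's axes at that moment; what a row does not reach only later rows make up. A row lasts 1/8 s, in which the tool goes at most 62.5 mm and 10.7 degrees, less where a joint would pass 70% of its speed; a pose out of reach is approached as far as the arm can. A call with a gripper value outside its range is refused whole. The fingers move at their own pace and stop on an object; the grip force is fixed at half the most. Time passes only in rows, so rows that repeat a pose let the fingers close. It gives the time, the measured TCP pose, the force, the opening and the grip force at its end, in the units of the state.
- arm.get_obs(): the state, without advancing time (a new reading comes with each control period).
- grab_frame(name): name is "scene" or "top" or "wrist"; returns (picture, depth): 420x560x3 uint8, red, green, blue; 420x560 float32, mm along the optical axis (not along the pixel's ray), 0 where there is no reading.
- camera_info(name): a dict with "vfov" (degrees; the focal length in pixels is half the picture's height over the tangent of half this angle, whatever the lens; pixels are square), "cx", "cy" (the principal point, pixels), "cam_to_world" (4x4, takes a point from camera to world coordinates); the wrist camera has in their place "hand_eye" (4x4, takes a point from camera to tool coordinates, whose origin is the TCP and whose axes are the flange's). Camera axes: x right, y up, looking along -z (the intrinsics and any distortion apply to the point x, -y, -z); pixel columns grow to the right and rows downward; lengths in mm; the calibration is good to about 2 mm. A picture is of the moment at which its call begins: read the wrist's pose just before it. camera_info takes no time and is no camera call.
- workorder.job_done(): hands the job in; it is judged then, once.
The state is a dict: "clock": time; "q": joint angles; "joint_velocities": joint speeds; "joint_torque": joint torques, N m; "ee_pos": TCP position; "tcp_rot": TCP orientation; "contact_force": force on the tool from outside, world axes, zero at the start; "wrist_torque": the same for the moment, N m; "width": finger opening in mm; "finger_force": force on a finger pad.
Only numpy, scipy, OpenCV 4.12 (cv2) and the standard library are available. Lean on these libraries where they do the work, as an engineer would, in place of code of your own. Each camera call takes 0.05 s, during which the arm holds its last target. There are 200 camera calls.

## Working session

There is one attempt and no reset: what is moved stays moved. The work goes in short steps, Python scripts to look and compute and a tool call to move; the robot and the scene stay as the last step left them, time stands still between calls to the robot, and variables do not carry over. Pictures are saved under pics/ and viewed, at most 10 in all, crops included, and the job is handed in when it is done.

Besides the shell and the picture viewer there is one more tool, called after ">>>" in YAML: its name, and indented under it one key for each argument. jog_arm: Moves the arm, as the interface text tells. Its arguments: {"type":"object","properties":{"plan":{"type":"array","items":{"type":"array","items":{"type":"array","items":{"type":"number"}}}}},"required":["plan"]}

```bash
mkdir -p pics; cat > h.py <<'E'
import numpy as np, cv2
from station import arm, grab_frame, camera_info, workorder
def save(n,im): cv2.imwrite(f'pics/{n}.png',cv2.cvtColor(im,cv2.COLOR_RGB2BGR))
E
python3 - <<'E'
from h import *
for n in ('top','scene'):
    im,d=grab_frame(n); save(n,im); np.save(n+'_d.npy',d); np.save(n+'_i.npy',im); print(camera_info(n))
o=arm.get_obs(); print(o['ee_pos'],o['tcp_rot'],o['clock'],o['width'],o['contact_force'])
print(camera_info('wrist'))
E
```

```text
{'vfov': 49.2487381009617, 'cx': 276.6294705995755, 'cy': 210.8316399434591, 'cam_to_world': array([[ 6.47126743e-03,  9.89887890e-01, -1.41704224e-01,
         4.03839691e+02],
       [-9.99961242e-01,  7.25182469e-03,  4.99263051e-03,
        -2.77981394e+02],
       [ 5.96975867e-03,  1.41666423e-01,  9.89896452e-01,
         8.94524921e+02],
       [ 0.00000000e+00,  0.00000000e+00,  0.00000000e+00,
         1.00000000e+00]])}
{'vfov': 44.94206850986136, 'cx': 283.9529687408128, 'cy': 207.8906734400569, 'cam_to_world': array([[ 7.85520721e-01,  3.72714149e-01, -4.94005424e-01,
         2.27253922e+00],
       [-6.18816612e-01,  4.66878633e-01, -6.31735975e-01,
        -9.56135866e+02],
       [-4.81635913e-03,  8.01940462e-01,  5.97384548e-01,
         6.90444761e+02],
       [ 0.00000000e+00,  0.00000000e+00,  0.00000000e+00,
         1.00000000e+00]])}
[ 252.89056721 -652.35548225  213.3671165 ] [-1.79945351e+02 -3.01075095e-03  2.11869232e+01] 0.1 91.2231866407256 [-0.42406118  0.4281236  -0.30679967]
{'vfov': 71.77258135579389, 'cx': 277.56275053585637, 'cy': 209.47457713233942, 'hand_eye': array([[-1.23818822e-03,  9.71335783e-01,  2.37708359e-01,
         6.70208279e+01],
       [ 9.99999229e-01,  1.18086156e-03,  3.83554801e-04,
         1.92922091e-01],
       [ 9.18598405e-05,  2.37708650e-01, -9.71336496e-01,
        -1.70531977e+02],
       [ 0.00000000e+00,  0.00000000e+00,  0.00000000e+00,
         1.00000000e+00]])}
```

View pics/top.png

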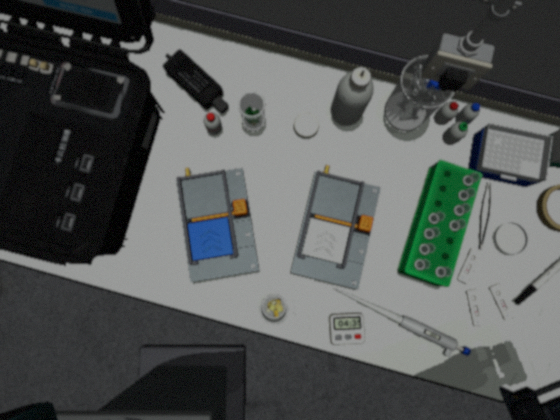

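View pics/scene.png

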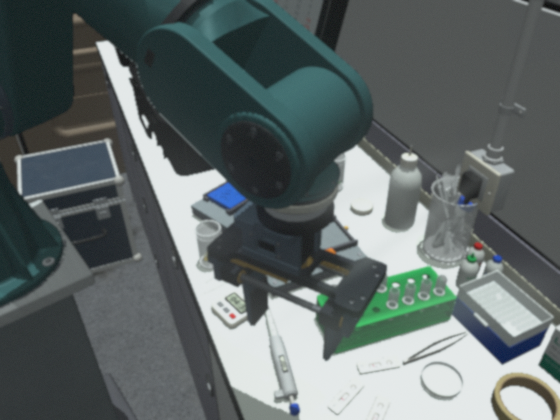

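The top view shows the blue cover at about (210,240) with its chevrons pointing image-up, its orange tab at (239,207) and its ledge at (205,190). The white holder is to the right, with its tab at (366,222). Cups are at (252,110) and (273,307), the lid at (306,125) and the red bottle at (212,121). Next I'll measure the blue holder's pose.

```bash
cat >> h.py <<'E'
def world(n,uv,d,ci=None,T=None):
    ci=ci or camera_info(n); T=ci['cam_to_world'] if T is None else T
    f=210/np.tan(np.radians(ci['vfov']/2)); uv=np.asarray(uv,float)
    p=np.c_[(uv[:,0]-ci['cx'])*d/f,-(uv[:,1]-ci['cy'])*d/f,-d,np.ones(len(d))]
    return (p@T.T)[:,:3]
def pts(n,im,d,mask,T=None):
    v,u=np.nonzero(mask&(d>0)); return world(n,np.c_[u,v],d[v,u],T=T)
def hsv(im): return cv2.cvtColor(im,cv2.COLOR_RGB2HSV)
def rect(P):
    r=cv2.minAreaRect(P[:,:2].astype(np.float32)); return [np.round(x,1) for x in r]
E
python3 - <<'E'
from h import *
im=np.load('top_i.npy');d=np.load('top_d.npy');H=hsv(im)
box=np.zeros(d.shape,bool); box[165:285,170:265]=1
blue=box&(H[...,0]>100)&(H[...,0]<125)&(H[...,1]>150)
P=pts('top',im,d,blue); print(len(P),np.median(P,0),rect(P),np.percentile(P[:,2],[5,50,95]))
v,u=np.nonzero(blue);print(u.min(),u.max(),v.min(),v.max())
for n,b in(('b',(195,222,229,250)),('w',(210,236,354,380))):
    bx=np.zeros(d.shape,bool);bx[b[0]:b[1],b[2]:b[3]]=1
    o=bx&(H[...,0]>5)&(H[...,0]<25)&(H[...,1]>140); Q=pts('top',im,d,o); print(n,len(Q),Q.mean(0),rect(Q),np.percentile(Q[:,2],[5,50,95]))
a=pts('top',im,d,box); g=a[(a[:,2]>20)&(a[:,2]<60)];print('holder',rect(g))
for n,c in(('leafy',(252,110)),('pale',(273,307)),('red',(212,121)),('lid',(306,125))):
    print(n,world('top',[c],np.array([d[c[1],c[0]]]))[0].round())
E
```

```text
1513 [ 473.39258912 -157.98040693   43.60163904] [array([ 473.3, -157. ]), array([69.2, 78.5]), np.float64(9.9)] [41.03633548 43.60163904 46.08543474]
188 232 218 259
b 216 [ 530.24518799 -213.18168943   51.25359455] [array([ 531.5, -210.9]), array([26.3, 28.9]), np.float64(9.6)] [31.43716694 54.06074449 57.08144143]
w 218 [ 501.71662967 -444.27175251   51.27466456] [array([ 503., -446.]), array([28.8, 26. ]), np.float64(75.5)] [31.92299573 54.31424773 57.73580602]
holder [array([ 512.8, -166.5]), array([220. , 130.5]), np.float64(9.8)]
leafy [ 733. -232.   17.]
pale [ 347. -277.   23.]
red [ 694. -159.   60.]
lid [ 703. -340.   16.]
```

The blue holder sits at yaw ≈ 9.8° with its origin near (500,-152). The predicted tab position of (532.6,-211.8) matches the measured (531,-211). I'll move above the tab, close the fingers and align the yaw.

>>> jog_arm:
  plan:
    - [[0, 5, -3.7, 0, 0, 0, 0.1], [0, 10.5, -7.8, 0, 0, 0, 0.2], [0, 16, -11.8, 0, 0, 0, 0.2], [0, 21, -15.5, 0, 0, 0, 0.2], [0, 26.5, -19.6, 0, 0, 0, 0.2], [0, 32, -23.7, 0, 0, 0, 0.2], [0, 37, -27.4, 0, 0, 0, 0.2], [0, 41.9, -31.05, 0, 0, 0, 0.2]]

```text
clock: 1.1
ee_pos: [520.6, -228.3, 213.9]
tcp_rot: [180.0, -0.0, 9.7]
contact_force: [-0.1, -0.6, 0.8]
width: 14.1
finger_force: 0.0
```

>>> jog_arm:
  plan:
    - [[0, 0, 0, 0, 0, 0, 0], [0, 0, 0, 0, 0, 0, 0], [0, 0, 0, 0, 0, 0, 0]]

```text
clock: 1.48
ee_pos: [519.2, -231.2, 213.8]
tcp_rot: [-180.0, 0.0, 9.6]
contact_force: [-0.2, -0.5, 0.2]
width: 0.6
finger_force: 0.0
```

```bash
cat >> h.py <<'E'
def wristT(o):
    from scipy.spatial.transform import Rotation as R
    T=np.eye(4);T[:3,:3]=R.from_euler('xyz',o['tcp_rot'],degrees=True).as_matrix();T[:3,3]=o['ee_pos']
    return T@camera_info('wrist')['hand_eye']
E
python3 - <<'E'
from h import *
o=arm.get_obs();print(o['ee_pos'],o['tcp_rot'],o['clock'],o['width'],o['contact_force'])
T=wristT(o);im,d=grab_frame('wrist');save('w1',im);H=hsv(im)
hd=lambda lo,hi,s:(H[...,0]>lo)&(H[...,0]<hi)&(H[...,1]>s)
def biggest(m):
    n,l,s,c=cv2.connectedComponentsWithStats(m.astype(np.uint8));return l==1+s[1:,4].argmax()
for nm,m in(('blue',hd(100,125,150)),('orange',hd(5,25,140))):
    P=pts('wrist',im,d,biggest(m),T);z=np.percentile(P[:,2],90)
    Q=P[P[:,2]>z-5];print(nm,len(P),z,rect(Q),Q.mean(0))
E
```

```text
[ 519.19941747 -231.21163937  213.79426826] [-1.79995257e+02  1.86099465e-02  9.64823457e+00] 1.475 0.5769027460025856 [-0.24647701 -0.47886568  0.15846607]
blue 2651 44.92023509965151 [array([ 495.3, -170.2]), array([ 69. , 136.9]), np.float64(31.1)] [ 487.0560545  -154.70834292   53.12472854]
orange 1189 322.4772395432089 [array([ 544.8, -231.2]), array([ 3. , 40.5]), np.float64(10.1)] [ 544.60030597 -232.27763838  320.51869247]
```

View pics/w1.png

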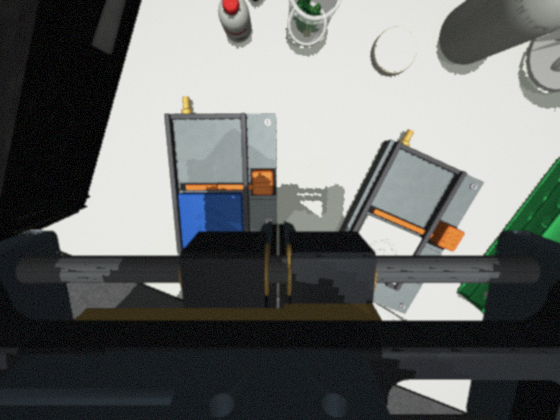

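The wrist view shows the blue holder aligned with the image axes. The tab pad is at about (262,182), the ledge at (208,150), the cover at (210,220) and the shut fingertips at (278,240).

```bash
python3 - <<'E'
from h import *
o=arm.get_obs();T=wristT(o);im,d=grab_frame('wrist');H=hsv(im)
m=(H[...,0]>5)&(H[...,0]<25)&(H[...,1]>140);b=np.zeros_like(m);b[160:205,248:285]=1
P=pts('wrist',im,d,m&b,T);Q=P[(P[:,2]>50)&(P[:,2]<62)];print(len(Q),rect(Q),Q.mean(0))
b[:]=0;b[105:235,160:282]=1;P=pts('wrist',im,d,b,T)
D=P[(P[:,2]>20)&(P[:,2]<36)];print('deck z',np.median(D[:,2]))
v,u=np.array([[113,113,175],[168,245,245]])
c=np.radians(o['tcp_rot'][2]);ex=np.array([np.cos(c),np.sin(c)]);ey=np.array([-ex[1],ex[0]])
R=P[(P[:,2]>40)&(P[:,2]<50)];print('rail y range rel tcp',np.percentile((R[:,:2]-o['ee_pos'][:2])@ey,[1,99]),'x max',np.percentile((R[:,:2]-o['ee_pos'][:2])@ex,[99]))
F=P[(P[:,2]>20)];print('hold x max',np.percentile((F[:,:2]-o['ee_pos'][:2])@ex,[99.5]),'y min',np.percentile((F[:,:2]-o['ee_pos'][:2])@ey,[.5]))
t=np.array([Q[:,0].mean(),Q[:,1].mean()])-o['ee_pos'][:2];print('tab rel',t@ex,t@ey)
# rail edge lines in world for yaw
S=(H[...,0]>100)&(H[...,0]<125)&(H[...,1]>150);b[:]=0;b[190:235,178:243]=1
B=pts('wrist',im,d,S&b,T);r=(B[:,:2]-o['ee_pos'][:2]);print('blue front',np.percentile(r@ex,98),'y',np.percentile(r@ey,[1,99]))
E
```

```text
493 [array([ 533.8, -210.5]), array([26.8, 23.2]), np.float64(9.4)] [ 534.15093914 -210.66145413   54.88139503]
deck z 29.850172613482158
rail y range rel tcp [ 35.96389296 127.21754768] x max [91.53979039]
hold x max [95.25383757] y min [1.95424015]
tab rel 18.156244933774584 17.79037835423547
blue front 38.625278759265136 y [ 17.4024555  121.45791682]
```

>>> jog_arm:
  plan:
    - [[0, 1.8, -1.78, 3, 0, 0, 0], [0, 1.8, -1.78, 8, 0, 0, 0], [0, 1.8, -1.78, 13, 0, 0, 0], [0, 1.8, -1.78, 15, 0, 0, 0], [0, 1.8, -1.78, 15, 0, 0, 0], [0, 1.8, -1.78, 15, 0, 0, 0]]

```text
clock: 2.33
ee_pos: [535.6, -210.3, 65.6]
tcp_rot: [179.9, -0.1, 9.7]
contact_force: [0.7, -0.6, -0.0]
width: 0.3
finger_force: 0.0
```

>>> jog_arm:
  plan:
    - [[0, 0, 0, 0.5, 0, 0, 0], [0, 0, 0, 0.9, 0, 0, 0], [0, 0, 0, 1.2, 0, 0, 0], [0, 0, 0, 1.5, 0, 0, 0], [0, 0, 0, 1.7, 0, 0, 0], [0, 0, 0, 1.7, 0, 0, 0]]

```text
clock: 3.08
ee_pos: [534.9, -209.7, 47.0]
tcp_rot: [180.0, -0.0, 9.7]
contact_force: [1.0, -0.7, 1.4]
width: 0.5
finger_force: 0.7
```

>>> jog_arm:
  plan:
    - [[0, 0, 0, 0.1, 0, 0, 0], [0, 0, 0, 0.2, 0, 0, 0], [0, 0, 0, 0.2, 0, 0, 0]]

```text
clock: 3.45
ee_pos: [534.9, -209.7, 46.1]
tcp_rot: [180.0, -0.0, 9.7]
contact_force: [-6.0, 2.9, 23.4]
width: 0.3
finger_force: 11.9
```

The tab bottomed out: 23 N at z = 46 mm. Now I'll go up, back and over to behind the cover.

>>> jog_arm:
  plan:
    - [[0, 0, 0, -1.5, 0, 0, 0], [0, 0, 0, -5, 0, 0, 0], [0, -5, -3, -5, 0, 0, 0], [0, -9, -5.5, -5, 0, 0, 0], [0, -10.9, -6.3, -5, 0, 0, 0], [0, -10.9, -6.3, -3, 0, 0, 0], [0, -10.9, -6.3, -2, 0, 0, 0], [0, -10.9, -6.3, -2, 0, 0, 0]]

```text
clock: 4.45
ee_pos: [416.2, -165.8, 64.5]
tcp_rot: [-180.0, 0.1, 9.7]
contact_force: [0.0, -1.5, -0.0]
width: -0.1
finger_force: 0.0
```

```bash
python3 - <<'E'
from h import *
o=arm.get_obs();print(o['ee_pos'],o['contact_force'])
im,d=grab_frame('wrist');b,_=grab_frame('top');save('w2',np.hstack([im[:,80:480],cv2.resize(b[150:300,150:290],(392,420))]))
E
```

```text
[ 416.23339904 -165.80450733   64.4949857 ] [ 0.01024122 -1.51088612 -0.0184149 ]
```

View pics/w2.png

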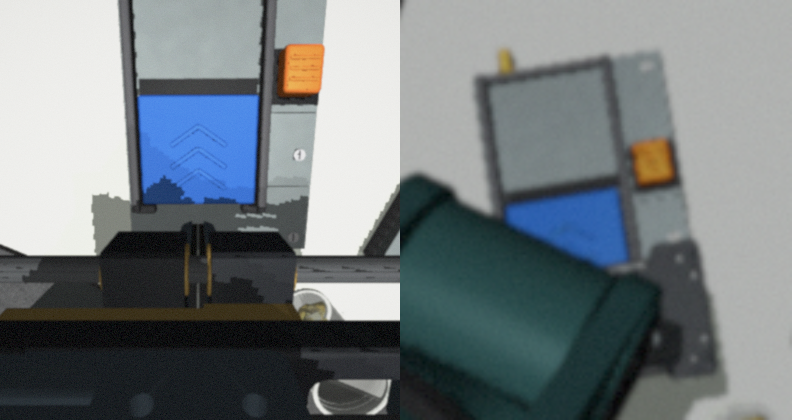

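The catch bar has dropped below the deck and the tab is in. The tool is centred behind the cover, between the back stops at (143,208) and (250,208). I'll lower it and push.

>>> jog_arm:
  plan:
    - [[0, 0, 0, 1.5, 0, 0, 0], [0, 0, 0, 2.6, 0, 0, 0], [0, 0, 0, 2.8, 0, 0, 0], [0, 0, 0, 2.8, 0, 0, 0], [0, 0.5, 0, 2.8, 0, 0, 0], [0, 1, 0, 2.8, 0, 0, 0], [0, 1.5, 0, 2.8, 0, 0, 0], [0, 2, 0, 2.8, 0, 0, 0]]

```text
clock: 5.55
ee_pos: [436.6, -162.5, 37.0]
tcp_rot: [180.0, -0.0, 9.7]
contact_force: [0.1, 0.4, 1.6]
width: 0.5
finger_force: 0.4
```

>>> jog_arm:
  plan:
    - [[0, 0.8, 0, 0, 0, 0, 0], [0, 1.6, 0, 0, 0, 0, 0], [0, 2.4, 0, 0, 0, 0, 0], [0, 3.2, 0, 0, 0, 0, 0], [0, 4, 0, 0, 0, 0, 0], [0, 4.8, 0, 0, 0, 0, 0], [0, 5.3, 0, 0, 0, 0, 0], [0, 5.3, 0, 0, 0, 0, 0]]

```text
clock: 6.55
ee_pos: [488.8, -153.6, 36.9]
tcp_rot: [180.0, -0.0, 9.7]
contact_force: [-0.3, -0.4, 0.1]
width: 0.5
finger_force: 0.0
```

```bash
python3 - <<'E'
from h import *
o=arm.get_obs();print(o['ee_pos'],o['contact_force'])
im,d=grab_frame('wrist');b,_=grab_frame('top');save('w3',np.hstack([im[:,80:480],cv2.resize(b[150:300,150:290],(392,420))]))
E
```

```text
[ 488.77967458 -153.56163296   36.94250287] [-0.34457987 -0.40664756  0.12746784]
```

View pics/w3.png

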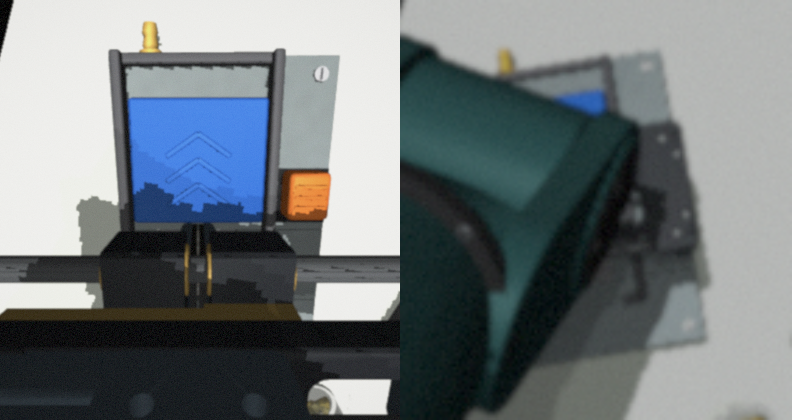

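The cover is flat between the rails, with its front edge at row 98 and the end lip at about row 65, so roughly 18 mm remains. I'll push 10 mm more for margin, then back off and rise.

>>> jog_arm:
  plan:
    - [[0, 0.4, 0, 0, 0, 0, 0], [0, 0.8, 0, 0, 0, 0, 0], [0, 1.0, 0, 0, 0, 0, 0], [0, 1.0, 0, 0, 0, 0, 0], [0, 0, 0, 0, 0, 0, 0], [0, -1, 0, 0, 0, 0, 0], [0, -1, 0, -2, 0, 0, 0], [0, -1, 0, -6, 0, 0, 0]]

```text
clock: 7.65
ee_pos: [476.7, -155.0, 96.4]
tcp_rot: [-179.9, 0.2, 9.7]
contact_force: [0.9, -0.2, -1.3]
width: 0.5
finger_force: 0.0
```

>>> jog_arm:
  plan:
    - [[0, 0, 0, -5, 0, 0, 0], [0, -3, 0, -10, 0, 0, 0], [0, -6, 0, -12, 0, 0, 0], [0, -6, 0, -12, 0, 0, 0], [0, -6, 0, -12, 0, 0, 0]]

```text
clock: 8.28
ee_pos: [419.2, -165.4, 216.5]
tcp_rot: [-180.0, 0.0, 9.7]
contact_force: [0.6, -0.5, 0.5]
width: 0.3
finger_force: 0.0
```

```bash
python3 - <<'E'
from h import *
o=arm.get_obs();print(o['ee_pos'],o['contact_force'],o['clock'])
T=wristT(o);im,d=grab_frame('wrist');save('w4',im);H=hsv(im)
m=(H[...,0]>100)&(H[...,0]<125)&(H[...,1]>150);m[230:]=0;m[:,:120]=0;m[:,420:]=0
P=pts('wrist',im,d,m,T);P=P[(P[:,2]>35)&(P[:,2]<52)];r=rect(P);print(len(P),r,P[:,2].mean())
c=np.radians(9.65);ex=np.array([np.cos(c),np.sin(c)]);ey=np.array([-ex[1],ex[0]])
w=np.array(r[0])-[519.2,-231.2];print('cover in holder',w@ex+4.2,w@ey-81.7)
E
```

```text
[ 419.2362223  -165.44028168  216.4950449 ] [ 0.62557585 -0.48830032  0.54649463] 8.275
4742 [array([550.6, -65.9]), array([131.5, 231.7]), np.float64(19.3)] 43.69110113036662
cover in holder 62.864788721729525 75.99747164819995
```

View pics/w4.png

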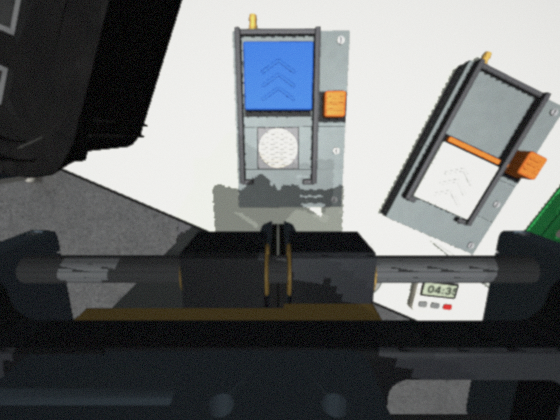

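The cover (rows 41–110) lies flat between the rails close to the lip, and the filter well at (278,148) is fully open. The tab is in and the white holder is untouched. The fitted cover position included stray pixels, so I'm relying on the picture and the tool travel. Handing in.

```bash
python3 -c "
from h import *
print(workorder.job_done())"
```

```text
the job is handed in; nothing more can be done
None
```

I pressed the blue holder's tab fully in and pushed its cover about 78 mm along the rails onto the ledge; the last picture shows the well fully open, the cover flat between the rails and the white holder still shut, and I handed the job in (no verdict was returned).

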